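# Clear the tea-light tier off the box and hold its lid open

## Task

The top tier of the stacking tea-light tray has been left lying on the closed wooden box: lift it off, keep it level, and set it down without dropping it, squarely on the other two tiers so that the three make one aligned pile, and let go of it. Then raise the lid of the box, which falls shut whenever it is let go, until it is 45 degrees open, and finish while still holding it there in the gripper, so that I can fill the box with both hands. Leave the pile's place, the box and everything else on the shelf where they are.

Things in the scene. Friction and masses are not known exactly. Their poses are not given: they have to be found in the camera images.
- box: Wooden box 200 (x) x 240 (y) x 85 mm high without its lid, walls 8 mm, fixed to the shelf. Origin: centre of its underside. Its front, with the lid's handle, faces its own -x; the hinge runs along its far (+x) top edge. It may stand on the robot's left or right, turned up to 0.3 rad.
- lid (a joint): Opening angle of the box's lid in rad: 0 closed, growing as the front edge rises, stop at 1.25; 45 degrees is 0.785. The lid is a wooden board 200 x 240 x 10 mm on the box's rim (its top is 95 mm above the shelf when closed), about 0.2 to 0.4 kg; no spring, no stay: it falls shut from every angle.
- lid_handle (a point): Middle of the lid's handle: a dark round steel bar 12 mm thick, 100 mm long, parallel to the hinge, level with the board and 40 mm out in front of its front edge (so a 34 mm gap between bar and board), on a post at each end. 240 mm from the hinge line. Moves with the lid; when closed it is 90 mm above the shelf, at (-140, 0, 90) mm in the box's frame. Its axes are the lid's: y along the bar.
- lid_hinge (a point): Point on the hinge axis, at the middle of the box's far top edge: (100, 0, 85) mm in the box's frame. The lid turns about the box's y axis.
- tier_top: The tier to move: a grey plastic tray 138 (x) x 52 (y) x 24 mm high with a flat underside, walls 4 mm, holding three aluminium tea lights in a row that are fixed in it and stay below its rim; about 0.12 kg. Origin: centre of its underside; z up. It starts flat on the closed lid, its long axis roughly parallel to the hinge.
- tier_mid: The middle tier, same shape and size, already lying squarely on tier_base; the rim that tier_top goes on is 24 mm above its origin (48 mm above the shelf). Loose.
- tier_base: The bottom tier, same shape and size, on the shelf on the other side from the box. Loose. The stack is held by friction only.
- votive: Bystander: smoked glass votive cup, diameter 68, 70 mm high, beyond the pile. Origin under its centre.
- tape: Bystander: roll of clear tape lying flat, diameter 84, 24 mm high, on the near side of the pile. Origin under its centre.
- matchbox: Bystander: matchbox 36 x 55 x 15 mm, close to the robot in the middle. Origin under its centre.
- pillar: Bystander: white pillar candle, diameter 60, 100 mm high, at the back in the middle. Origin under its centre.
- pump: Bystander: orange balloon pump lying along its x axis, 310 mm long, 48 mm high, far left. Origin under the middle of its barrel.
- plant: Bystander: terracotta pot with a small plant, diameter 84, 110 mm high, far right. Origin under its centre.
- dish: Bystander: blue ceramic bowl, diameter 100, 40 mm high, near left. Origin under its centre.
Not all that is in view belongs to the job. Leave any purple look-alike of the tier_top alone.

How it is judged (in metres and radians):
On the way:
1. the top tier lies squarely on the pile, let go and at rest, the lid still closed (horizontal distance between tier_top and tier_mid below 0.007 m and angle between the x axis of tier_top and the x axis of tier_mid, either way round below 0.12 rad and z of tier_top in the frame of tier_mid between 0.021 and 0.027 m and contact force between tier_top and the fingers below 0.05 N and linear speed of tier_top below 0.02 m/s and value of joint lid below 0.05 rad), for 0.2 s.
At the end, for the whole second after the job is handed in: Fingers hold the lid still at 0.68 to 0.89 rad, pressing with over 0.3 N. The three tiers lie in one pile untouched, each resting on the one below (24 mm up, within 3), centres within 7 mm, long axes within 0.12 rad; the bottom one flat on the shelf within 30 mm of its start (value of joint lid between 0.68 and 0.89 rad and velocity of joint lid between -0.1 and 0.1 rad/s and contact force between lid and the fingers above 0.3 N and horizontal distance between tier_top and tier_mid below 0.007 m and angle between the x axis of tier_top and the x axis of tier_mid, either way round below 0.12 rad and z of tier_top in the frame of tier_mid between 0.021 and 0.027 m and horizontal distance between tier_mid and tier_base below 0.007 m and angle between the x axis of tier_mid and the x axis of tier_base, either way round below 0.12 rad and z of tier_mid in the frame of tier_base between 0.021 and 0.027 m and contact force between tier_top and the arm below 0.05 N and contact force between tier_top and the fingers below 0.05 N and distance of tier_base from where it was at the start of the episode below 0.03 m and height (world z) of tier_base below 0.004 m and angle between tier_base's own z axis and vertical below 0.1 rad); the arm keeps its last pose, push and grip.
It fails at once if the top tier is tipped by more than about 30 degrees (angle between tier_top's own z axis and vertical above 0.52 rad).
It fails at once if the top tier is dropped (falls freely faster than 0.6 m/s) (linear speed of tier_top above 0.6 m/s and contact force between tier_top and the fingers below 0.01 N).
It fails at once if a bystander is pushed more than 30 mm (distance of any of votive, tape, matchbox, pillar, pump, plant, dish from where it was at the start of the episode above 0.03 m).
It also fails if it takes over 58 s, if anything falls off the work surface, if the arm or the gripper's body presses on something with over 40 N, if the wrist force passes 120 N, or if a joint passes its speed limit or range.

## Robot

A 6-joint arm with a two-finger parallel gripper is mounted at the origin on the work surface. World frame = base frame: x ahead of the robot, y to its left, z up, the work surface at z = 0. Lengths are in m, angles in degrees, forces in N, time in s.
With the tool pointing down it reaches from about 0.375 to 0.925 m from the base axis. Payload 5.7 kg.
Tool frame: the origin (TCP) lies at the very end of the fingers, on their centre line; the grasp point (between the pads) lies 19 mm behind it (env.hold_point_z is the distance from the TCP to the grasp point, in m); z points along the fingers, y is the line along which they close (so a half turn about z gives the same grasp; the last joint's range is limited). The gripper opens to 88 mm and grips with 3 to 60 N. Pads are 20 mm wide; open, the fingers measure 115 mm over their backs; the gripper's body (75 mm by 178 mm) begins 61 mm behind the grasp point.
Start: joints at [70.182, 20.558, 86.54, -0, 72.909, -6.595], TCP at [0.137, 0.584, 0.223] pointing down, gripper open.
Joint ranges: [-170.27, 170.27], [-57.76, 135], [12.27, 136.19], [-55.21, 235.2], [11.17, 155.16], [-170.74, 170.74]. Speed limits (degrees/s): [136.94, 136.94, 180, 180, 180, 180].

## Interface

Orientations are given as a 3x3 rotation matrix whose columns are the frame's x, y, z axes.
In Python, from plant import env gives the robot as it stands.
- The arm moves only by the tool send_rows, never from a script. Its argument "deltas" is a list of rows, each a list of 3 entries, a list of its own where there are three numbers: the shift along the tool's x, y, z scaled (see below), then the turn about the tool's z scaled (see below), then the gripper command: -1 is shut, 1 is fully open, values between are in proportion. In form: [[[tx, ty, tz], spin, fingers], ...]. A call has 1 to 12 rows; each row shifts and turns the commanded pose from where the row before left it, along the tool's axes as they then stand; what a row does not reach is not made up. The controller multiplies each number of a shift by 40 cm and each number of a turn by pi rad. A row lasts 1/10 s, in which the tool goes at most 50 mm and 8.59 degrees, less where a joint would pass 70% of its speed; a pose out of reach is approached as far as the arm can. A call with a number of a shift or a turn outside -1 to 1 is refused whole. A call with a gripper value outside its range is refused whole. The fingers move at their own pace and stop on an object; the grip force is fixed at half the most. Time passes only in rows, so rows that do not move let the fingers close. It gives the time, the measured TCP pose, the force, the opening and the grip force at its end, in the units of the state.
- env.state(): the state, without advancing time (a new reading comes with each control period).
- env.get_image(name): name is "scene" or "top" or "wrist"; returns (picture, depth): 480x640x3 uint8, red, green, blue; 480x640 float32, m along the optical axis (not along the pixel's ray), 0 where there is no reading.
- env.camera_params(name): a dict with "vfov" (degrees; the focal length in pixels is half the picture's height over the tangent of half this angle, whatever the lens; pixels are square), "cx", "cy" (the principal point, pixels), "world_from_camera" (4x4, takes a point from camera to world coordinates). Camera axes: x right, y up, looking along -z (the intrinsics and any distortion apply to the point x, -y, -z); pixel columns grow to the right and rows downward; lengths in m; the calibration is good to about 2 mm. A picture is of the moment at which its call begins: read the wrist's pose just before it. camera_params takes no time and is no camera call; for the wrist camera it gives the pose at the moment of the call.
- env.hand_in(): hands the job in; it is judged then, once.
Trained networks look in the newest picture that a camera, given by its name, has taken for a name from the list of things; names that differ only in an ending like _2 or _b are one class to them, and where a whole thing is asked for, a point or a joint stands for the part that bears it (a point fixed in the world has none). Each returns a list of dicts, best first, with "score" (0 to 1); they miss things now and then, are a little off and sometimes report something else, mostly with a low value. They report only what shows in the picture. A call takes as long as a camera call. They do not tell look-alikes from the thing itself.
- env.regions_of(camera, label): "region" (480x640 bool, what is visible of it) and "pixel" ([column, row] in pixels, amid what is visible of it).
- env.pinpoint(camera, label): "pixel" ([column, row] in pixels: a listed point, or the origin of a listed thing).
The state is a dict: "t": time; "q": joint angles; "qd": joint speeds; "joint_torque": joint torques, N m; "tool_pos": TCP position; "ee_rot": TCP orientation; "contact_force": force on the tool from outside, world axes, zero at the start; "torque": the same for the moment, N m; "gripper_width": finger opening in m; "grasp_force": force on a finger pad.
Only numpy, scipy, OpenCV 4.12 (cv2) and the standard library are available. Lean on these libraries where they do the work, as an engineer would, in place of code of your own. Each camera call takes 0.05 s, during which the arm holds its last target. There are 200 camera calls.

## Working session

There is one attempt and no reset: what is moved stays moved. The work goes in short steps, Python scripts to look and compute and a tool call to move; the robot and the scene stay as the last step left them, time stands still between calls to the robot, and variables do not carry over. Pictures are saved under pics/ and viewed, at most 10 in all, crops included, and the job is handed in when it is done.

Besides the shell and the picture viewer there is one more tool, called after "Call:" by a JSON object that holds its "method" and its "body". send_rows: Moves the arm, as the interface text tells. Shifts and turns lie within -1 to 1; 1 stands for 40 cm of shift or pi rad of turn. Its arguments: {"type":"object","properties":{"deltas":{"type":"array"}},"required":["deltas"]}

```bash
ls; mkdir -p pics; cat > h.py <<'E'
import numpy as np, cv2
from plant import env
def cam(n):
    p=env.camera_params(n); im,d=env.get_image(n); return p,im,d
def world(p,px,z):
    "pixel, depth -> world"
    f=240/np.tan(np.radians(p['vfov'])/2); px=np.atleast_2d(px).astype(float); z=np.atleast_1d(z)
    c=np.c_[(px[:,0]-p['cx'])/f*z,-(px[:,1]-p['cy'])/f*z,-z,np.ones(len(z))]
    return (np.array(p['world_from_camera'])@c.T).T[:,:3]
def region_pts(p,d,m):
    r,c=np.nonzero(m&(d>0)); return world(p,np.c_[c,r],d[r,c])
def topplane(P,band=.004):
    "rect of the upper part of a point set at its given height"
    (c,s,a)=cv2.minAreaRect(P[:,:2].astype(np.float32)*1000); return np.round(c,1),np.round(s,1),round(a,1)
E
python3 - <<'E'
from h import *
for n in ['scene','top']:
    p,im,d=cam(n); cv2.imwrite(f'pics/{n}0.png',im[:,:,::-1])
    print(n,{k:v for k,v in p.items() if k!='world_from_camera'},np.round(p['world_from_camera'],3).tolist())
    for l in ['tier_top','tier_mid','lid','lid_handle']:
        for r in env.regions_of(n,l)[:4]:
            P=region_pts(p,d,r['region'])
            if len(P)<20: continue
            z=np.percentile(P[:,2],[5,50,95]); print(l,round(r['score'],2),r['pixel'],len(P),z.round(3),topplane(P))
print(env.state())
E
```

```text
pics
scene {'vfov': 57.94234881335036, 'cx': 315.7850827273659, 'cy': 239.68366170956477} [[0.547, -0.562, 0.621, 1.131], [0.837, 0.361, -0.411, -0.409], [0.006, 0.744, 0.668, 0.718], [0.0, 0.0, 0.0, 1.0]]
tier_top 0.7 [264.8, 269.7] 2016 [0.099 0.115 0.121] (array([ 577. , -169.9]), array([ 80.4, 138.8]), 9.4)
tier_top 0.58 [335.6, 252.9] 1339 [0.003 0.02  0.026] (array([536.9,  51. ]), array([146.1,  78. ]), 9.2)
tier_top 0.38 [252.6, 302.9] 11671 [0.017 0.095 0.098] (array([ 506.3, -161.2]), array([354.4, 293.3]), 0.3)
tier_mid 0.59 [420.3, 233.4] 1155 [0.03  0.044 0.049] (array([598.2, 239.1]), array([ 81.5, 216.7]), 64.4)
lid 0.84 [236.8, 291.0] 8051 [0.093 0.096 0.098] (array([ 506.7, -160.2]), array([293.3, 353.5]), 89.8)
lid_handle 0.84 [238.8, 294.2] 7805 [0.094 0.096 0.098] (array([ 506.6, -159.9]), array([294.1, 353.2]), 89.9)
lid_handle 0.48 [449.3, 265.7] 1123 [0.007 0.048 0.071] (array([715.2, 238.6]), array([ 65.1, 153.8]), 33.2)
lid_handle 0.41 [262.7, 272.7] 1962 [0.1   0.115 0.121] (array([ 576.2, -169.3]), array([ 78. , 139.6]), 9.1)
top {'vfov': 50.56273357382077,
[... 703 characters left out ...]
e+01, -6.59661770e+00]), 'qd': array([-0.16642684, -0.16683661, -0.08136388, -0.09255405,  0.16193287,
       -0.05076705]), 'joint_torque': array([ 1.67859916e-04, -5.14905989e+01, -2.70878971e+01,  6.79997262e-02,
        2.62133457e-02, -3.17229217e-05]), 'tool_pos': array([0.13725826, 0.5840432 , 0.22259015]), 'ee_rot': array([[-9.73493788e-01,  2.28713456e-01, -2.27286074e-05],
       [ 2.28713457e-01,  9.73493774e-01, -1.63820293e-04],
       [-1.53417477e-05, -1.64676376e-04, -9.99999986e-01]]), 'contact_force': array([ 1.54202671e-04,  1.29216303e+00, -1.02192529e+00]), 'torque': array([-0.0270296 , -0.01840101, -0.02845931]), 'grasp_force': 0.0, 'gripper_width': 0.08806433388122951}
```

View pics/top0.png

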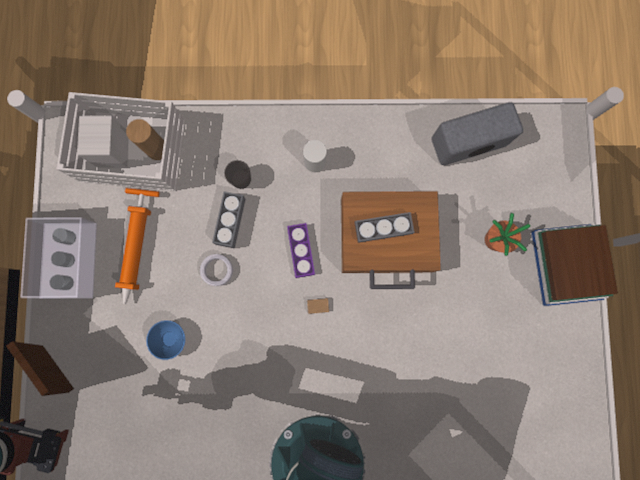

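View pics/scene0.png

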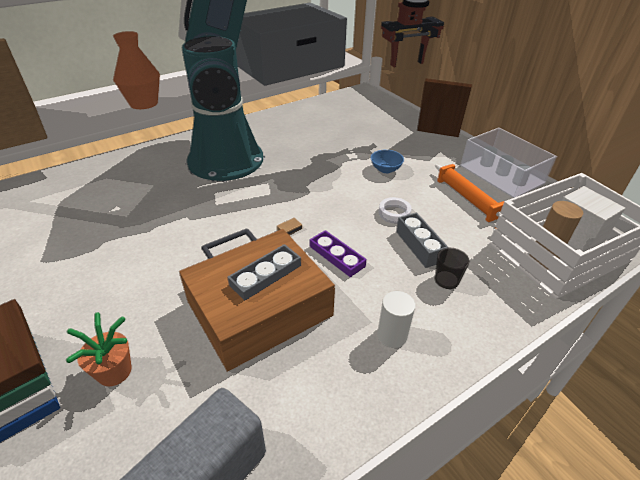

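```bash
cat >> h.py <<'E'
def rect(P,zr,box):
    k=(P[:,2]>zr[0])&(P[:,2]<zr[1])&(P[:,0]>box[0])&(P[:,0]<box[1])&(P[:,1]>box[2])&(P[:,1]<box[3])
    return k.sum(),np.median(P[k,2]).round(4),topplane(P[k])
E
python3 - <<'E'
from h import *
for n in ['top','scene']:
    p,im,d=cam(n); P=region_pts(p,d,d>0)
    print(n,'tier',rect(P,(.108,.13),(.45,.7,-.3,-.05)))
    print('lid',rect(P,(.088,.1),(.46,.73,-.36,-.04)))
    print('pile',rect(P,(.036,.055),(.53,.67,.16,.29)))
    print('handle',rect(P,(.07,.1),(.35,.463,-.36,-.04)))
    print('table',np.median(P[(abs(P[:,2])<.02),2]))
    for l in ['tier_top','tier_mid','lid_handle','lid_hinge']:
        print(l,[(round(r['score'],2),np.round(r['pixel'],1)) for r in env.pinpoint(n,l)[:3]])
    if n=='top':
        cv2.imwrite('pics/crop.png',cv2.resize(im[180:300,200:460,::-1],None,fx=3,fy=3))
E
```

```text
top tier (np.int64(911), np.float64(0.1155), (array([ 588.5, -167.8]), array([ 53.3, 138.9]), 8.6))
lid (np.int64(6395), np.float64(0.0952), (array([ 571.7, -187.1]), array([241.3, 222.9]), 89.7))
pile (np.int64(696), np.float64(0.0438), (array([615.1, 231.3]), array([ 52.8, 122.6]), 78.5))
handle (np.int64(274), np.float64(0.095), (array([ 450.5, -187.4]), array([111.9,  24.8]), 89.9))
table 0.00014482895374656746
tier_top [(0.95, array([301.6, 249.3])), (0.7, array([380.9, 227. ])), (0.63, array([171.7, 338.9]))]
tier_mid [(0.94, array([227.4, 217.3])), (0.37, array([135.6, 246.6]))]
lid_handle [(0.91, array([392.3, 286.1]))]
lid_hinge [(0.77, array([388.7, 194.6])), (0.45, array([216.5, 271.6]))]
scene tier (np.int64(1598), np.float64(0.1159), (array([ 587. , -167.7]), array([ 56.1, 138.9]), 8.8))
lid (np.int64(7819), np.float64(0.0963), (array([ 571.7, -186.8]), array([222.8, 240.7]), 0.1))
pile (np.int64(828), np.float64(0.0445), (array([613.1, 230.7]), array([ 55.4, 125.7]), 77.9))
handle (np.int64(312), np.float64(0.0958), (array([ 449.8, -187.8]), array([110.4,  25.9]), 89.7))
table 0.0015563085379503572
tier_top [(0.89, array([339.1, 258.4])), (0.76, array([266.1, 277.1])), (0.54, array([391.3, 334.5]))]
tier_mid [(0.78, array([420.8, 240. ]))]
lid_handle [(0.93, array([223.5, 238.9]))]
lid_hinge [(0.26, array([116.3, 371.3]))]
```

View pics/crop.png

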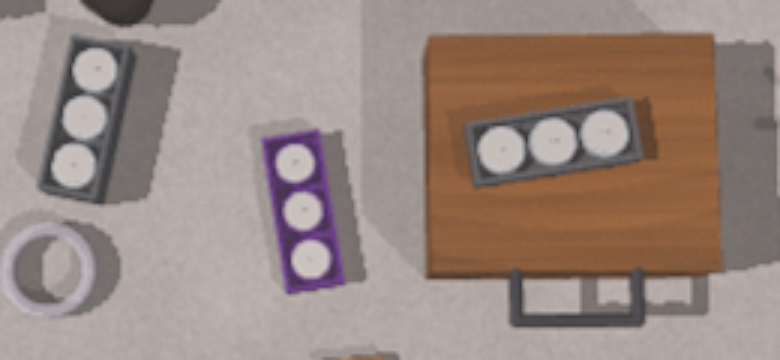

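```bash
cat >> h.py <<'E'
def plan(pos,yaw,n):
    "rows to bring the TCP to pos (m) with tool-y heading yaw (deg), in n rows; assumes tool down"
    s=env.state(); R=np.array(s['ee_rot']); p=np.array(s['tool_pos']); y0=np.degrees(np.arctan2(R[1,1],R[0,1]))
    dy=(yaw-y0+90)%180-90; step=(np.array(pos)-p)/n
    for i in range(n):
        a=np.radians(y0+dy*i/n); Y=np.array([np.cos(a),np.sin(a),0]); Z=np.array([0,0,-1.]); X=np.cross(Y,Z)
        print([np.round([step@X/.4,step@Y/.4,step@Z/.4],3).tolist(),round(-dy/n/180,4)])
    print('tcp',p.round(4),'yaw',y0.round(2),'dyaw',dy.round(2))
E
python3 - <<'E'
from h import *
p,im,d=cam('top'); P=region_pts(p,d,d>0)
print('pile',rect(P,(.036,.055),(.53,.695,.16,.29)))
p,im,d=cam('scene'); P=region_pts(p,d,d>0)
print('pile',rect(P,(.036,.055),(.53,.695,.16,.29)))
plan([.588,-.168,.23],8.7,24)
E
```

```text
pile (np.int64(823), np.float64(0.0438), (array([623.2, 229.8]), array([ 53.7, 138.3]), 78.4))
pile (np.int64(974), np.float64(0.0447), (array([620.2, 229.6]), array([ 55.6, 141.7]), 79.0))
[[-0.064, -0.066, -0.001], np.float64(0.0158)]
[[-0.067, -0.062, -0.001], np.float64(0.0158)]
[[-0.07, -0.059, -0.001], np.float64(0.0158)]
[[-0.073, -0.055, -0.001], np.float64(0.0158)]
[[-0.075, -0.052, -0.001], np.float64(0.0158)]
[[-0.078, -0.048, -0.001], np.float64(0.0158)]
[[-0.08, -0.044, -0.001], np.float64(0.0158)]
[[-0.082, -0.04, -0.001], np.float64(0.0158)]
[[-0.084, -0.036, -0.001], np.float64(0.0158)]
[[-0.086, -0.032, -0.001], np.float64(0.0158)]
[[-0.087, -0.027, -0.001], np.float64(0.0158)]
[[-0.088, -0.023, -0.001], np.float64(0.0158)]
[[-0.089, -0.019, -0.001], np.float64(0.0158)]
[[-0.09, -0.014, -0.001], np.float64(0.0158)]
[[-0.091, -0.01, -0.001], np.float64(0.0158)]
[[-0.091, -0.005, -0.001], np.float64(0.0158)]
[[-0.091, -0.001, -0.001], np.float64(0.0158)]
[[-0.091, 0.004, -0.001], np.float64(0.0158)]
[[-0.091, 0.008, -0.001], np.float64(0.0158)]
[[-0.09, 0.013, -0.001], np.float64(0.0158)]
[[-0.09, 0.017, -0.001], np.float64(0.0158)]
[[-0.089, 0.022, -0.001], np.float64(0.0158)]
[[-0.088, 0.026, -0.001], np.float64(0.0158)]
[[-0.086, 0.03, -0.001], np.float64(0.0158)]
tcp [0.1373 0.5841 0.2226] yaw 76.78 dyaw -68.08
```

Call:
{"method": "send_rows", "body": {"deltas": [[[-0.064,-0.066,-0.001],0.0158,1],[[-0.067,-0.062,-0.001],0.0158,1],[[-0.07,-0.059,-0.001],0.0158,1],[[-0.073,-0.055,-0.001],0.0158,1],[[-0.075,-0.052,-0.001],0.0158,1],[[-0.078,-0.048,-0.001],0.0158,1],[[-0.08,-0.044,-0.001],0.0158,1],[[-0.082,-0.04,-0.001],0.0158,1],[[-0.084,-0.036,-0.001],0.0158,1],[[-0.086,-0.032,-0.001],0.0158,1],[[-0.087,-0.027,-0.001],0.0158,1],[[-0.088,-0.023,-0.001],0.0158,1]]}}

```text
t: 2.3
tool_pos: [0.3634, 0.2065, 0.2277]
ee_rot: [[-0.676, 0.737, 0.001], [0.737, 0.676, 0.0], [-0.0, 0.001, -1.0]]
contact_force: [0.9, -0.2, -0.7]
gripper_width: 0.0881
grasp_force: 0.0
```

Call:
{"method": "send_rows", "body": {"deltas": [[[-0.089,-0.019,-0.001],0.0158,1],[[-0.09,-0.014,-0.001],0.0158,1],[[-0.091,-0.01,-0.001],0.0158,1],[[-0.091,-0.005,-0.001],0.0158,1],[[-0.091,-0.001,-0.001],0.0158,1],[[-0.091,0.004,-0.001],0.0158,1],[[-0.091,0.008,-0.001],0.0158,1],[[-0.09,0.013,-0.001],0.0158,1],[[-0.09,0.017,-0.001],0.0158,1],[[-0.089,0.022,-0.001],0.0158,1],[[-0.088,0.026,-0.001],0.0158,1],[[-0.086,0.03,-0.001],0.0158,1]]}}

```text
t: 3.5
tool_pos: [0.5875, -0.1702, 0.2323]
ee_rot: [[-0.146, 0.989, 0.0], [0.989, 0.146, -0.0], [-0.0, 0.0, -1.0]]
contact_force: [0.8, -0.2, -0.3]
gripper_width: 0.0877
grasp_force: 0.0
```

```bash
python3 - <<'E'
from h import *
p,im,d=cam('wrist'); P=region_pts(p,d,d>0); cv2.imwrite('pics/w1.png',im[:,:,::-1])
print(np.round(p['world_from_camera'],3))
print('tier',rect(P,(.108,.13),(.45,.67,-.3,-.05)))
print('lid',rect(P,(.088,.1),(.46,.73,-.36,-.04)))
s=env.state(); print(s['gripper_width'],s['contact_force'])
plan([.588,-.168,.13],8.7,4)
E
```

```text
[[ 0.989 -0.141 -0.037  0.578]
 [ 0.146  0.96   0.24  -0.106]
 [ 0.001 -0.242  0.97   0.394]
 [ 0.     0.     0.     1.   ]]
tier (np.int64(7230), np.float64(0.1142), (array([ 588.4, -168.2]), array([ 52.2, 138.5]), 8.8))
lid (np.int64(39106), np.float64(0.0943), (array([ 571.5, -187.5]), array([222.7, 240.4]), 0.1))
0.08816921488676877 [ 4.41055425 -4.01998213  0.25077014]
[[0.005, -0.001, 0.064], np.float64(-0.0008)]
[[0.005, -0.001, 0.064], np.float64(-0.0008)]
[[0.005, -0.001, 0.064], np.float64(-0.0008)]
[[0.005, -0.001, 0.064], np.float64(-0.0008)]
tcp [ 0.5909 -0.1755  0.2325] yaw 8.14 dyaw 0.56
```

View pics/w1.png

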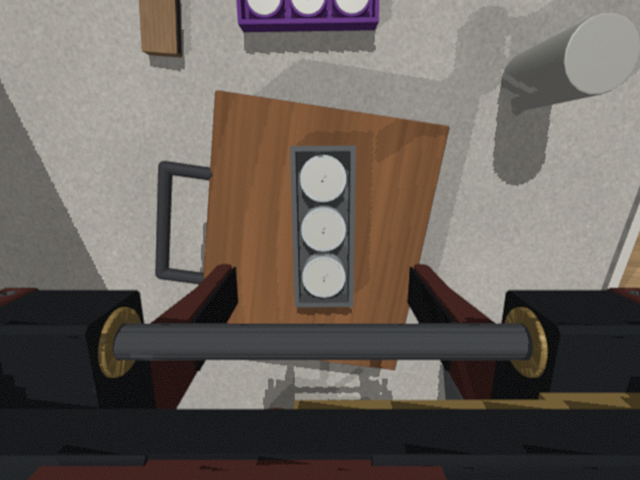

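Call:
{"method": "send_rows", "body": {"deltas": [[[0,0,0],0,1],[[0,0,0],0,1],[[0,0,0.06],0,1],[[0,0,0.06],0,1],[[0,0,0.06],0,1],[[0,0,0],0,1],[[0,0,0],0,1],[[0,0,0],0,1]]}}

```text
t: 4.35
tool_pos: [0.5876, -0.1685, 0.1619]
ee_rot: [[-0.149, 0.989, 0.002], [0.989, 0.149, -0.001], [-0.001, 0.002, -1.0]]
contact_force: [-0.6, 0.3, -0.3]
gripper_width: 0.0877
grasp_force: 0.0
```

```bash
python3 - <<'E'
from h import *
p,im,d=cam('wrist'); P=region_pts(p,d,d>0)
print('tier',rect(P,(.108,.13),(.5,.67,-.3,-.05)))
print(env.state()['tool_pos'])
plan([.588,-.168,.101],8.7,3)
E
```

```text
tier (np.int64(10580), np.float64(0.1141), (array([ 586.6, -158.1]), array([ 52.2, 117.2]), 8.8))
[ 0.58773342 -0.16869691  0.16197948]
[[0.001, 0.0, 0.051], np.float64(-0.0003)]
[[0.001, 0.0, 0.051], np.float64(-0.0003)]
[[0.001, 0.0, 0.051], np.float64(-0.0003)]
tcp [ 0.5877 -0.1687  0.162 ] yaw 8.55 dyaw 0.15
```

Call:
{"method": "send_rows", "body": {"deltas": [[[0.001,0.001,0.06],0,1],[[0,0,0.05],0,1],[[0,0,0.03],0,1],[[0,0,0.015],0,1],[[0,0,0],0,1],[[0,0,0],0,1]]}}

```text
t: 5.0
tool_pos: [0.5878, -0.1685, 0.0991]
ee_rot: [[-0.148, 0.989, 0.001], [0.989, 0.148, -0.001], [-0.001, 0.001, -1.0]]
contact_force: [0.3, -0.6, -0.6]
gripper_width: 0.0881
grasp_force: 0.0
```

Call:
{"method": "send_rows", "body": {"deltas": [[[0,0,0],0,-1],[[0,0,0],0,-1],[[0,0,0],0,-1],[[0,0,0],0,-1],[[0,0,0],0,-1],[[0,0,0],0,-1],[[0,0,0],0,-1],[[0,0,0],0,-1]]}}

```text
t: 5.8
tool_pos: [0.5873, -0.1683, 0.0984]
ee_rot: [[-0.148, 0.989, 0.0], [0.989, 0.148, -0.0], [-0.0, 0.0, -1.0]]
contact_force: [-0.2, -0.7, 1.4]
gripper_width: 0.0519
grasp_force: 30.0
```

Call:
{"method": "send_rows", "body": {"deltas": [[[0,0,-0.02],0,-1],[[0,0,-0.05],0,-1],[[0,0,-0.08],0,-1],[[0,0,-0.08],0,-1],[[0,0,-0.05],0,-1],[[0,0,-0.02],0,-1],[[0,0,0],0,-1],[[0,0,0],0,-1]]}}

```text
t: 6.6
tool_pos: [0.5864, -0.1679, 0.2172]
ee_rot: [[-0.148, 0.989, -0.002], [0.989, 0.148, 0.001], [0.001, -0.002, -1.0]]
contact_force: [0.8, -0.0, -2.2]
gripper_width: 0.0516
grasp_force: 30.0
```

```bash
python3 - <<'E'
from h import *
for n in ['top','scene']:
    p,im,d=cam(n); P=region_pts(p,d,d>0); 
    print('tier',rect(P,(.212,.235),(.5,.68,-.26,-.08)))
s=env.state();print(s['gripper_width'],s['grasp_force'],s['tool_pos'])
plan([.6215,.2295,.2],78.6,22)
E
```

```text
tier (np.int64(142), np.float64(0.2226), (array([ 582.9, -167.1]), array([ 48.9, 141.9]), 2.8))
tier (np.int64(1249), np.float64(0.2305), (array([ 586.8, -166.5]), array([ 68.8, 140. ]), 9.5))
0.05196109256644493 29.992335699498653 [ 0.58612785 -0.16779189  0.21660489]
[[0.044, 0.011, 0.002], np.float64(-0.0177)]
[[0.043, 0.013, 0.002], np.float64(-0.0177)]
[[0.043, 0.015, 0.002], np.float64(-0.0177)]
[[0.042, 0.018, 0.002], np.float64(-0.0177)]
[[0.041, 0.02, 0.002], np.float64(-0.0177)]
[[0.039, 0.022, 0.002], np.float64(-0.0177)]
[[0.038, 0.025, 0.002], np.float64(-0.0177)]
[[0.037, 0.027, 0.002], np.float64(-0.0177)]
[[0.035, 0.029, 0.002], np.float64(-0.0177)]
[[0.034, 0.03, 0.002], np.float64(-0.0177)]
[[0.032, 0.032, 0.002], np.float64(-0.0177)]
[[0.03, 0.034, 0.002], np.float64(-0.0177)]
[[0.028, 0.036, 0.002], np.float64(-0.0177)]
[[0.026, 0.037, 0.002], np.float64(-0.0177)]
[[0.024, 0.039, 0.002], np.float64(-0.0177)]
[[0.022, 0.04, 0.002], np.float64(-0.0177)]
[[0.019, 0.041, 0.002], np.float64(-0.0177)]
[[0.017, 0.042, 0.002], np.float64(-0.0177)]
[[0.015, 0.043, 0.002], np.float64(-0.0177)]
[[0.012, 0.044, 0.002], np.float64(-0.0177)]
[[0.01, 0.044, 0.002], np.float64(-0.0177)]
[[0.007, 0.045, 0.002], np.float64(-0.0177)]
tcp [ 0.5861 -0.1678  0.2166] yaw 8.52 dyaw 70.08
```

Call:
{"method": "send_rows", "body": {"deltas": [[[0.044,0.011,0.002],-0.0177,-1],[[0.043,0.013,0.002],-0.0177,-1],[[0.043,0.015,0.002],-0.0177,-1],[[0.042,0.018,0.002],-0.0177,-1],[[0.041,0.02,0.002],-0.0177,-1],[[0.039,0.022,0.002],-0.0177,-1],[[0.038,0.025,0.002],-0.0177,-1],[[0.037,0.027,0.002],-0.0177,-1],[[0.035,0.029,0.002],-0.0177,-1],[[0.034,0.03,0.002],-0.0177,-1],[[0.032,0.032,0.002],-0.0177,-1]]}}

```text
t: 7.8
tool_pos: [0.6045, 0.0327, 0.2094]
ee_rot: [[-0.693, 0.721, -0.0], [0.721, 0.693, 0.0], [0.0, -0.0, -1.0]]
contact_force: [0.2, 0.6, -1.4]
gripper_width: 0.0516
grasp_force: 30.0
```

Call:
{"method": "send_rows", "body": {"deltas": [[[0.03,0.034,0.002],-0.0177,-1],[[0.028,0.036,0.002],-0.0177,-1],[[0.026,0.037,0.002],-0.0177,-1],[[0.024,0.039,0.002],-0.0177,-1],[[0.022,0.04,0.002],-0.0177,-1],[[0.019,0.041,0.002],-0.0177,-1],[[0.017,0.042,0.002],-0.0177,-1],[[0.015,0.043,0.002],-0.0177,-1],[[0.012,0.044,0.002],-0.0177,-1],[[0.01,0.044,0.002],-0.0177,-1],[[0.007,0.045,0.002],-0.0177,-1]]}}

```text
t: 8.9
tool_pos: [0.6231, 0.2313, 0.2005]
ee_rot: [[-0.981, 0.193, -0.0], [0.193, 0.981, -0.0], [0.0, -0.0, -1.0]]
contact_force: [0.5, -0.4, -1.9]
gripper_width: 0.0522
grasp_force: 30.0
```

Call:
{"method": "send_rows", "body": {"deltas": [[[0,0,0],0,-1],[[0,0,0],0,-1],[[0,0,0],0,-1],[[0,0,0],0,-1]]}}

```text
t: 9.3
tool_pos: [0.623, 0.229, 0.2007]
ee_rot: [[-0.98, 0.198, -0.0], [0.198, 0.98, -0.0], [0.0, -0.0, -1.0]]
contact_force: [-0.2, 0.2, -1.2]
gripper_width: 0.0513
grasp_force: 30.0
```

```bash
python3 - <<'E'
from h import *
p,im,d=cam('wrist'); P=region_pts(p,d,d>0); cv2.imwrite('pics/w2.png',im[:,:,::-1])
print('held',rect(P,(.205,.235),(.5,.75,.15,.3)))
print('pile',rect(P,(.036,.055),(.53,.695,.16,.29)))
s=env.state();print(s['gripper_width'],s['grasp_force'])
plan([.6215,.2295,.1],78.6,4)
E
```

```text
held (np.int64(21969), np.float64(0.2164), (array([620.7, 229.4]), array([ 71.3, 133.7]), 78.7))
pile (np.int64(0), np.float64(nan), (array([0., 0.]), array([0., 0.]), 0.0))
0.05191750640395454 29.992276467382908
[[0.001, 0.0, 0.063], np.float64(-0.0001)]
[[0.001, 0.0, 0.063], np.float64(-0.0001)]
[[0.001, 0.0, 0.063], np.float64(-0.0001)]
[[0.001, 0.0, 0.063], np.float64(-0.0001)]
tcp [0.623  0.229  0.2007] yaw 78.55 dyaw 0.05
  return _methods._mean(a, axis=axis, dtype=dtype,
  ret = ret.dtype.type(ret / rcount)
```

View pics/w2.png

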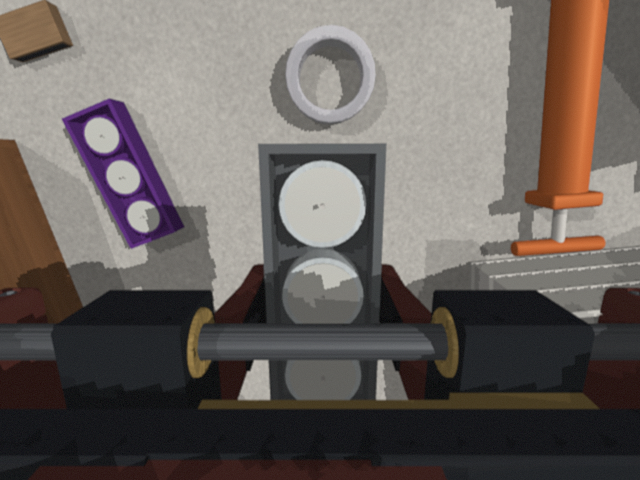

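Call:
{"method": "send_rows", "body": {"deltas": [[[0,0.0015,0.06],0,-1],[[0,0,0.08],0,-1],[[0,0,0.08],0,-1],[[0,0,0.08],0,-1],[[0,0,0.04],0,-1],[[0,0,0.014],0,-1],[[0,0,0],0,-1],[[0,0,0],0,-1],[[0,0,0],0,-1]]}}

```text
t: 10.25
tool_pos: [0.6243, 0.2306, 0.0606]
ee_rot: [[-0.98, 0.198, 0.003], [0.198, 0.98, 0.001], [-0.002, 0.001, -1.0]]
contact_force: [-0.3, -0.3, -1.8]
gripper_width: 0.0521
grasp_force: 30.0
```

```bash
python3 - <<'E'
from h import *
for n in ['top','scene']:
    p,im,d=cam(n); P=region_pts(p,d,d>0)
    k=(abs(P[:,0]-.62)<.09)&(abs(P[:,1]-.23)<.06)
    print(n,'held',rect(P,(.071,.085),(.5,.70,.15,.3)))
    cv2.imwrite('pics/s2.png',cv2.resize(im[170:310,340:520,::-1],None,fx=4,fy=4))
plan([.6228,.2297,.054],78.5,1)
E
```

```text
top held (np.int64(93), np.float64(0.0789), (array([625.8, 233. ]), array([ 30.5, 146.1]), 65.3))
scene held (np.int64(738), np.float64(0.0779), (array([624.3, 230.1]), array([ 71.4, 137.7]), 76.9))
[[0.002, -0.003, 0.016], np.float64(0.0006)]
tcp [0.6239 0.2306 0.0603] yaw 78.61 dyaw -0.11
```

View pics/s2.png

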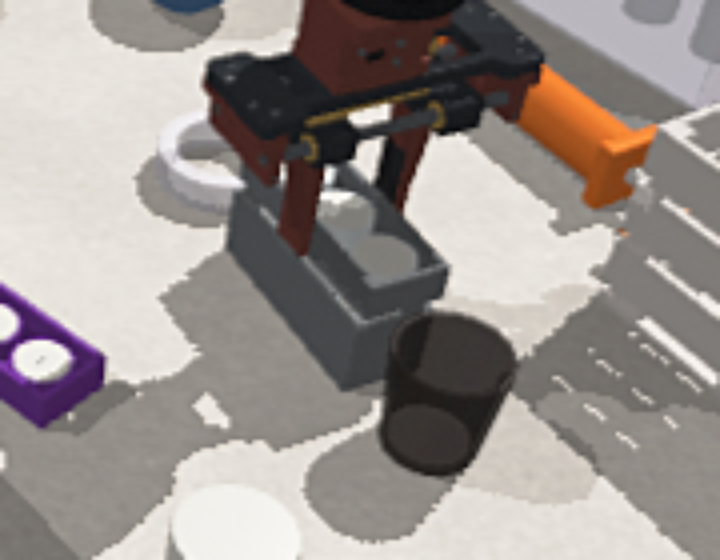

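```bash
python3 - <<'E'
from h import *
p,im,d=cam('scene'); P=region_pts(p,d,d>0)
a=np.radians(78.55); S=np.array([np.cos(a),np.sin(a)]); L=np.array([np.sin(a),-np.cos(a)])
q=P[:,:2]-[.623,.2298]; u=q@L*1e3; v=q@S*1e3; z=P[:,2]*1e3
def fit(n,z0,z1):
    for i,(w,o,lo,hi,c,t) in enumerate([(v,u,-60,-20,-26,8),(u,v,-18,18,69,8)]):
        k=(z>z0)&(z<z1)&(o>lo)&(o<hi)&(abs(w-c)<t)
        print(n,['side v','end u'][i],k.sum(),np.percentile(w[k],[10,50,90]).round(1))
fit('pile',5,44); fit('mid',27,44); fit('held',62,76)
plan([.623,.2297,.054],78.5,1)
E
```

```text
pile side v 120 [-27.  -25.9 -24.9]
pile end u 78 [65.  66.3 67.5]
mid side v 54 [-26.9 -26.  -24.9]
mid end u 30 [65.6 66.6 67.4]
held side v 35 [-26.8 -24.8 -24. ]
held end u 60 [66.5 67.9 69.1]
[[0.001, -0.003, 0.015], np.float64(0.0006)]
tcp [0.6238 0.2306 0.0601] yaw 78.62 dyaw -0.12
```

Call:
{"method": "send_rows", "body": {"deltas": [[[0.0035,-0.003,0.008],0.0005,-1],[[0,0,0.006],0,-1],[[0,0,0.003],0,-1],[[0,0,0],0,-1],[[0,0,0],0,-1]]}}

```text
t: 10.9
tool_pos: [0.6214, 0.2295, 0.0521]
ee_rot: [[-0.98, 0.199, -0.0], [0.199, 0.98, -0.0], [0.0, -0.0, -1.0]]
contact_force: [-0.4, 0.3, -0.8]
gripper_width: 0.0515
grasp_force: 30.0
```

Call:
{"method": "send_rows", "body": {"deltas": [[[0,0,0.002],0,-1],[[0,0,0.002],0,-1],[[0,0,0],0,-1],[[0,0,0],0,-1]]}}

```text
t: 11.3
tool_pos: [0.6216, 0.2295, 0.0514]
ee_rot: [[-0.98, 0.199, 0.0], [0.199, 0.98, -0.0], [-0.0, 0.0, -1.0]]
contact_force: [-2.6, -0.7, 5.6]
gripper_width: 0.0517
grasp_force: 30.0
```

Call:
{"method": "send_rows", "body": {"deltas": [[[0,0,-0.001],0,0.3],[[0,0,0],0,0.5],[[0,0,0],0,0.7],[[0,0,0],0,0.7],[[0,0,0],0,0.7],[[0,0,-0.03],0,0.7],[[0,0,-0.06],0,0.7],[[0,0,-0.08],0,0.7],[[0,0,-0.1],0,0.7],[[0,0,-0.08],0,0.7],[[0,0,0],0,0.7]]}}

```text
t: 12.4
tool_pos: [0.625, 0.2305, 0.1977]
ee_rot: [[-0.98, 0.199, 0.01], [0.199, 0.98, 0.003], [-0.01, 0.005, -1.0]]
contact_force: [1.6, -0.4, 0.4]
gripper_width: 0.0743
grasp_force: 0.0
```

```bash
python3 - <<'E'
from h import *
p,im,d=cam('scene'); P=region_pts(p,d,d>0)
cv2.imwrite('pics/s3.png',cv2.resize(im[170:310,340:520,::-1],None,fx=4,fy=4))
a=np.radians(78.55); S=np.array([np.cos(a),np.sin(a)]); L=np.array([np.sin(a),-np.cos(a)])
q=P[:,:2]-[.623,.2298]; u=q@L*1e3; v=q@S*1e3; z=P[:,2]*1e3
for n,z0,z1 in [('base',5,20),('mid',28,44),('top',54,68)]:
    for i,(w,o,lo,hi,c,t) in enumerate([(v,u,-60,60,-26,9),(u,v,-18,18,69,9)]):
        k=(z>z0)&(z<z1)&(o>lo)&(o<hi)&(abs(w-c)<t)
        print(n,['side v','end u'][i],k.sum(),np.percentile(w[k],[10,50,90]).round(1), np.degrees(np.arctan(np.polyfit(o[k],w[k],1)[0])).round(1) if i==0 else '')
p,im,d=cam('wrist'); P=region_pts(p,d,d>0); print('wrist',rect(P,(.062,.08),(.5,.72,.15,.3)))
s=env.state(); print(s['tool_pos'],s['gripper_width'])
E
```

```text
base side v 151 [-27.2 -26.2 -24.9] -0.1
base end u 29 [66.  66.7 67.4] 
mid side v 157 [-27.2 -26.2 -25. ] -0.4
mid end u 27 [64.8 66.3 67.3] 
top side v 153 [-27.5 -26.3 -25. ] -0.0
top end u 61 [64.3 65.5 66.9] 
wrist (np.int64(6930), np.float64(0.0672), (array([634.4, 226.5]), array([ 52.2, 163.9]), 78.7))
[0.62203041 0.22964891 0.19265088] 0.07453674720303816
```

View pics/s3.png

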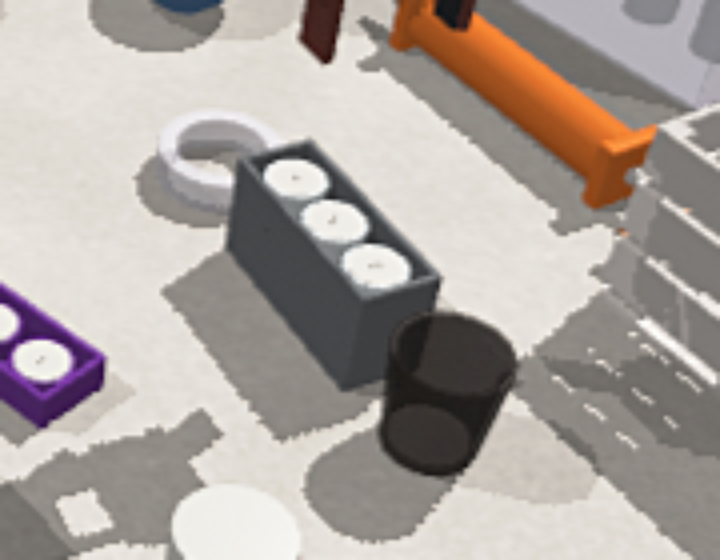

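```bash
python3 - <<'E'
from h import *
plan([.443,-.187,.2],0,22)
E
```

```text
[[0.011, -0.05, -0.001], np.float64(0.0198)]
[[0.007, -0.051, -0.001], np.float64(0.0198)]
[[0.004, -0.051, -0.001], np.float64(0.0198)]
[[0.001, -0.052, -0.001], np.float64(0.0198)]
[[-0.002, -0.051, -0.001], np.float64(0.0198)]
[[-0.005, -0.051, -0.001], np.float64(0.0198)]
[[-0.009, -0.051, -0.001], np.float64(0.0198)]
[[-0.012, -0.05, -0.001], np.float64(0.0198)]
[[-0.015, -0.049, -0.001], np.float64(0.0198)]
[[-0.018, -0.048, -0.001], np.float64(0.0198)]
[[-0.021, -0.047, -0.001], np.float64(0.0198)]
[[-0.024, -0.046, -0.001], np.float64(0.0198)]
[[-0.027, -0.044, -0.001], np.float64(0.0198)]
[[-0.029, -0.042, -0.001], np.float64(0.0198)]
[[-0.032, -0.041, -0.001], np.float64(0.0198)]
[[-0.034, -0.038, -0.001], np.float64(0.0198)]
[[-0.037, -0.036, -0.001], np.float64(0.0198)]
[[-0.039, -0.034, -0.001], np.float64(0.0198)]
[[-0.041, -0.031, -0.001], np.float64(0.0198)]
[[-0.043, -0.029, -0.001], np.float64(0.0198)]
[[-0.044, -0.026, -0.001], np.float64(0.0198)]
[[-0.046, -0.023, -0.001], np.float64(0.0198)]
tcp [0.622  0.2296 0.1927] yaw 78.52 dyaw -78.52
```

Call:
{"method": "send_rows", "body": {"deltas": [[[0.011,-0.05,-0.001],0.0198,0.5],[[0.007,-0.051,-0.001],0.0198,0.2],[[0.004,-0.051,-0.001],0.0198,-0.1],[[0.001,-0.052,-0.001],0.0198,-0.18],[[-0.002,-0.051,-0.001],0.0198,-0.18],[[-0.005,-0.051,-0.001],0.0198,-0.18],[[-0.009,-0.051,-0.001],0.0198,-0.18],[[-0.012,-0.05,-0.001],0.0198,-0.18],[[-0.015,-0.049,-0.001],0.0198,-0.18],[[-0.018,-0.048,-0.001],0.0198,-0.18],[[-0.021,-0.047,-0.001],0.0198,-0.18]]}}

```text
t: 13.6
tool_pos: [0.5307, 0.021, 0.1939]
ee_rot: [[-0.632, 0.775, -0.003], [0.775, 0.632, 0.0], [0.002, -0.002, -1.0]]
contact_force: [-0.4, 0.2, -0.5]
gripper_width: 0.0361
grasp_force: 0.0
```

Call:
{"method": "send_rows", "body": {"deltas": [[[-0.024,-0.046,-0.001],0.0198,-0.18],[[-0.027,-0.044,-0.001],0.0198,-0.18],[[-0.029,-0.042,-0.001],0.0198,-0.18],[[-0.032,-0.041,-0.001],0.0198,-0.18],[[-0.034,-0.038,-0.001],0.0198,-0.18],[[-0.037,-0.036,-0.001],0.0198,-0.18],[[-0.039,-0.034,-0.001],0.0198,-0.18],[[-0.041,-0.031,-0.001],0.0198,-0.18],[[-0.043,-0.029,-0.001],0.0198,-0.18],[[-0.044,-0.026,-0.001],0.0198,-0.18],[[-0.046,-0.023,-0.001],0.0198,-0.18]]}}

```text
t: 14.7
tool_pos: [0.4421, -0.187, 0.1985]
ee_rot: [[0.001, 1.0, -0.003], [1.0, -0.001, 0.002], [0.002, -0.003, -1.0]]
contact_force: [-0.4, 0.5, 0.2]
gripper_width: 0.0359
grasp_force: 0.0
```

Call:
{"method": "send_rows", "body": {"deltas": [[[0,0,0],0,-0.18],[[0,0,0],0,-0.18],[[0,0,0],0,-0.18],[[0,0,0],0,-0.18]]}}

```text
t: 15.1
tool_pos: [0.4437, -0.1861, 0.1996]
ee_rot: [[-0.003, 1.0, -0.001], [1.0, 0.003, 0.0], [0.0, -0.001, -1.0]]
contact_force: [-0.3, -0.5, 0.3]
gripper_width: 0.0358
grasp_force: 0.0
```

```bash
python3 - <<'E'
from h import *
p,im,d=cam('wrist'); P=region_pts(p,d,d>0); cv2.imwrite('pics/w3.png',im[:,:,::-1])
print('handle',rect(P,(.07,.11),(.42,.463,-.36,-.06)))
print('bar',rect(P,(.08,.11),(.42,.455,-.22,-.1)))
print('posts/bar y',[rect(P,(.08,.11),(.462,.474,-.36,-.06))])
print('lid',rect(P,(.085,.11),(.478,.8,-.4,-.0)))
s=env.state();print(s['gripper_width'])
plan([.443,-.187,.078],0,1)
E
```

```text
handle (np.int64(2359), np.float64(0.0944), (array([ 450.1, -187.8]), array([111.1,  25.8]), 89.9))
bar (np.int64(1639), np.float64(0.0943), (array([ 446. , -176.1]), array([87.6, 17.4]), 89.9))
posts/bar y [(np.int64(425), np.float64(0.0944), (array([ 468.1, -187.7]), array([110.7,  11.9]), 89.9))]
lid (np.int64(55756), np.float64(0.0945), (array([ 580.7, -187.1]), array([204.7, 239. ]), 0.3))
0.03594299158404126
[[-0.002, -0.002, 0.304], np.float64(0.0011)]
tcp [ 0.4438 -0.1862  0.1997] yaw 0.19 dyaw -0.19
```

View pics/w3.png

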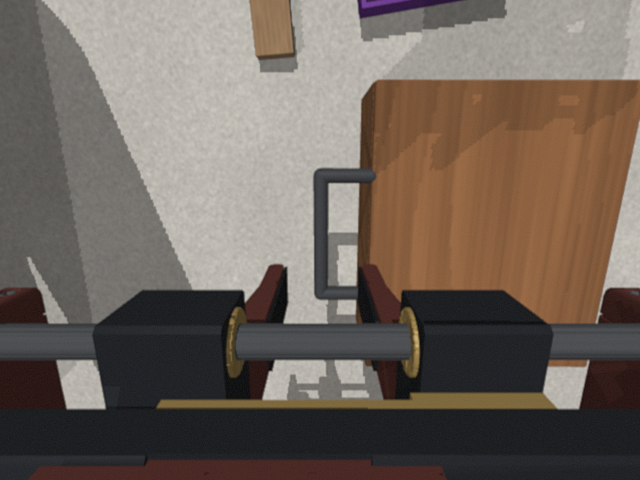

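Call:
{"method": "send_rows", "body": {"deltas": [[[-0.003,-0.0015,0.07],0,-0.18],[[0,0,0.08],0,-0.18],[[0,0,0.06],0,-0.18],[[0,0,0],0,-0.18],[[0,0,0.05],0,-0.18],[[0,0,0.035],0,-0.18],[[0,0,0.014],0,-0.18],[[0,0,0],0,-0.18],[[0,0,0],0,-0.18]]}}

```text
t: 16.05
tool_pos: [0.4438, -0.1884, 0.0772]
ee_rot: [[-0.002, 1.0, 0.001], [1.0, 0.002, -0.001], [-0.001, 0.001, -1.0]]
contact_force: [0.2, 1.0, 0.4]
gripper_width: 0.036
grasp_force: 0.0
```

Call:
{"method": "send_rows", "body": {"deltas": [[[0,0,0],0,-1],[[0,0,0],0,-1],[[0,0,0],0,-1],[[0,0,0],0,-1],[[0,0,0],0,-1],[[0,0,0],0,-1]]}}

```text
t: 16.65
tool_pos: [0.4421, -0.1882, 0.0766]
ee_rot: [[-0.003, 1.0, -0.002], [1.0, 0.003, -0.0], [-0.0, -0.002, -1.0]]
contact_force: [-4.1, -1.0, 5.4]
gripper_width: 0.0114
grasp_force: 30.0
```

```bash
python3 - <<'E'
from h import *
s=env.state(); p=s['tool_pos']; print(p,s['gripper_width'],s['grasp_force'],s['contact_force'])
n=24; th=np.linspace(0,np.pi/4+.005,n+1); x=-.24*np.cos(th)+.005*np.sin(th); z=.24*np.sin(th)+.005*np.cos(th)
print(np.round(np.c_[np.diff(x)/.4,-np.diff(z)/.4],4).tolist(), x[-1]-x[0],z[-1]-z[0])
E
```

```text
[ 0.44210055 -0.18822419  0.0765609 ] 0.011424691989544187 30.000470280647278 [-4.08014803 -1.01999667  5.38052903]
[[0.0007, -0.0197], [0.0014, -0.0197], [0.002, -0.0197], [0.0027, -0.0196], [0.0033, -0.0195], [0.004, -0.0194], [0.0046, -0.0192], [0.0052, -0.0191], [0.0059, -0.0189], [0.0065, -0.0187], [0.0071, -0.0184], [0.0077, -0.0182], [0.0083, -0.0179], [0.0089, -0.0177], [0.0094, -0.0174], [0.01, -0.017], [0.0106, -0.0167], [0.0111, -0.0163], [0.0116, -0.016], [0.0122, -0.0156], [0.0127, -0.0152], [0.0132, -0.0147], [0.0136, -0.0143], [0.0141, -0.0138]] 0.07469818574077089 0.1690698428867198
```

Call:
{"method": "send_rows", "body": {"deltas": [[[0,0.0007,-0.0197],0,-1],[[0,0.0014,-0.0197],0,-1],[[0,0.002,-0.0197],0,-1],[[0,0.0027,-0.0196],0,-1],[[0,0.0033,-0.0195],0,-1],[[0,0.004,-0.0194],0,-1],[[0,0.0046,-0.0192],0,-1],[[0,0.0052,-0.0191],0,-1],[[0,0.0059,-0.0189],0,-1],[[0,0.0065,-0.0187],0,-1]]}}

```text
t: 17.65
tool_pos: [0.4561, -0.1882, 0.1543]
ee_rot: [[-0.003, 1.0, -0.003], [1.0, 0.003, -0.0], [-0.0, -0.003, -1.0]]
contact_force: [-5.4, -3.9, -0.3]
gripper_width: 0.0114
grasp_force: 30.0
```

Call:
{"method": "send_rows", "body": {"deltas": [[[0,0.0071,-0.0184],0,-1],[[0,0.0077,-0.0182],0,-1],[[0,0.0083,-0.0179],0,-1],[[0,0.0089,-0.0177],0,-1],[[0,0.0094,-0.0174],0,-1],[[0,0.01,-0.017],0,-1],[[0,0.0106,-0.0167],0,-1]]}}

```text
t: 18.35
tool_pos: [0.4797, -0.1881, 0.2036]
ee_rot: [[-0.002, 1.0, -0.005], [1.0, 0.002, -0.001], [-0.001, -0.005, -1.0]]
contact_force: [-8.5, -4.2, 2.7]
gripper_width: 0.0114
grasp_force: 30.0
```

Call:
{"method": "send_rows", "body": {"deltas": [[[0,0.0111,-0.0163],0,-1],[[0,0.0116,-0.016],0,-1],[[0,0.0122,-0.0156],0,-1],[[0,0.0127,-0.0152],0,-1],[[0,0.0132,-0.0147],0,-1],[[0,0.0136,-0.0143],0,-1],[[0,0.0141,-0.0138],0,-1],[[0,0,0],0,-1],[[0,0,0],0,-1],[[0,0,0],0,-1],[[0,0,0],0,-1],[[0,0,0],0,-1]]}}

```text
t: 19.55
tool_pos: [0.5136, -0.1881, 0.2468]
ee_rot: [[-0.002, 1.0, -0.007], [1.0, 0.002, -0.001], [-0.001, -0.007, -1.0]]
contact_force: [-15.3, -2.5, 12.8]
gripper_width: 0.0112
grasp_force: 30.0
```

```bash
python3 - <<'E'
from h import *
p,im,d=cam('scene'); P=region_pts(p,d,d>0); cv2.imwrite('pics/end.png',im[:,:,::-1])
for r in env.regions_of('scene','lid')[:1]:
    Q=region_pts(p,d,r['region']); Q=Q[(abs(Q[:,1]+.188)<.12)&(Q[:,2]>.1)]
    c=Q-np.median(Q,0); n=np.linalg.svd(c[np.linalg.norm(c,axis=1)<.09],full_matrices=False)[2][2]; print('lid normal',n,np.degrees(np.arccos(abs(n[2]))))
for l in [.03,.044,.068]: print(rect(P,(l-.006,l+.006),(.53,.695,.16,.29)))
s=env.state(); print(s['tool_pos'],s['gripper_width'],s['grasp_force'],s['contact_force'])
h=s['tool_pos']+np.array([0,0,.0135])-[.683,-.187,.085]; print(np.degrees(np.arctan2(h[2],-h[0])-np.arctan2(.005,.24)),np.hypot(h[0],h[2]))
E
```

```text
lid normal [0.69746054 0.0023918  0.7166192 ] 44.22394380439082
(np.int64(172), np.float64(0.0296), (array([616.8, 205.1]), array([ 25.2, 142. ]), 87.6))
(np.int64(181), np.float64(0.044), (array([625.3, 205.9]), array([146.5,  48. ]), 8.3))
(np.int64(962), np.float64(0.0687), (array([619.1, 229.8]), array([ 55.9, 142.8]), 78.2))
[ 0.51361679 -0.18807679  0.24683088] 0.011449549467695346 30.00406175851822 [-14.80189539  -2.24006931  12.68833683]
44.79498868774306 0.24378594914203727
```

View pics/end.png

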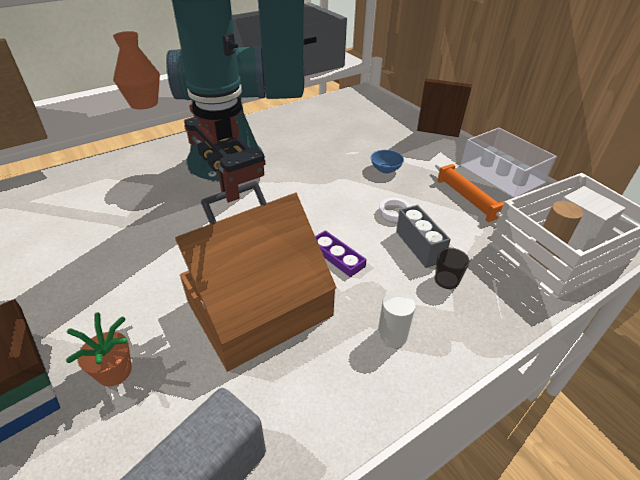

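The picture shows the lid propped open at (255,260), held by its handle at about 44°. The pile at (423,235) is intact.

```bash
python3 -c "
from plant import env
print(env.hand_in())"
```

```text
the job is handed in; nothing more can be done
None
```

The top tier is on the pile, aligned to about 1 mm and let go, and the lid is held in the gripper at about 44–45° open; the job is handed in, with no verdict returned.

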